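# Put the swapped lids back on their own storage jars

## Robot

A 6-joint arm with a two-finger parallel gripper is mounted at the origin on a cart in front of the work surface, level with it; the furniture and walls round the work are solid. World frame = base frame: x ahead of the robot, y to its left, z up, the work surface at z = 0. Lengths are in m, angles in rad, forces in N, time in s.
With the tool pointing down it reaches from about 0.3 to 0.75 m from the base axis. Payload 8.5 kg.
Tool frame: the origin (TCP) lies midway between the tips of the shut fingers; the grasp point (between the pads) lies 19 mm behind it (arm.tcp_to_grasp is the distance from the TCP to the grasp point, in m); z points along the fingers, y is the direction in which the jaws open and shut (so a half turn about z gives the same grasp; the last joint's range is limited). The gripper opens to 85 mm and grips with 20 to 120 N. Pads are 22 mm wide; open, the fingers measure 114 mm over their backs; the gripper's body (76 mm by 85 mm) begins 54 mm behind the grasp point. The pads swing forward as they close: fully open they stand 13 mm farther back than shut.
Start: joints at [1.061, 0.381, 1.297, -0, 1.464, -0.215], TCP at [0.16, 0.526, 0.231] pointing down, gripper open.
Joint ranges: [-3.11, 3.11], [-0.89, 2.33], [0.22, 2.48], [-1.42, 4.56], [0.17, 2.85], [-2.88, 2.88]. Speed limits (rad/s): [2.39, 2.39, 3.14, 3.14, 3.14, 3.14].

## Interface

Orientations are given as [roll, pitch, yaw] about the fixed x, y, z axes, in that order (R = Rz(yaw) Ry(pitch) Rx(roll)).
In Python, from bench import arm gives the robot as it stands. The module is installed in compiled form; this text tells all that it offers.
- The arm moves only by the tool arm_command, never from a script. Its argument "moves" is a list of rows, each a list of 3 entries, a list of its own where there are three numbers: the finger opening in mm, from 0 to 85.4, then the shift along the world's x, y, z in mm, then the turn, a rotation vector about the world's x, y, z in rad. In form: [[claw, [x, y, z], [wx, wy, wz]], ...]. A call has 1 to 12 rows; each row is the pose to reach, as a shift and turn from the pose commanded when the call began; what a row does not reach only later rows make up. A row lasts 1/12 s, in which the tool goes at most 41.7 mm and 7.16 degrees, less where a joint would pass 70% of its speed; a pose out of reach is approached as far as the arm can. A call with a gripper value outside its range is refused whole. The fingers move at their own pace and stop on an object; "force" is the grip in N (left out, the last holds). Time passes only in rows, so rows that repeat a pose let the fingers close. It gives the time, the measured TCP pose, the force and the opening at its end, in the units of the state.
- arm.sense(): the state, without advancing time (a new reading comes with each control period).
- arm.read_camera(name): name is "scene" or "top"; returns a dict with "img" (480x640x3 uint8, blue, green, red), "z_map" (480x640 float32, m along the optical axis (not along the pixel's ray), 0 where there is no reading), "camera_matrix" (3x3 intrinsics, pixels), "extrinsics" (4x4, takes a point from camera to world coordinates). Camera axes: x right, y up, looking along -z (the intrinsics and any distortion apply to the point x, -y, -z); pixel columns grow to the right and rows downward; lengths in m; the calibration is good to about 2 mm. A picture is of the moment at which its call begins.
- arm.job_done(): hands the job in, once; it reports no verdict.
The state is a dict: "time_s": time; "joint_pos": joint angles; "joint_velocities": joint speeds; "joint_torque": joint torques, N m; "tcp_pos": TCP position; "orientation": TCP orientation; "wrist_force": force on the tool from outside, world axes, zero at the start; "moment": the same for the moment, N m; "finger_gap": finger opening in m.
Only numpy, scipy, OpenCV 4.12 (cv2) and the standard library are available. Lean on these libraries where they do the work, as an engineer would, in place of code of your own. Each camera call takes 0.05 s, during which the arm holds its last target. There are 200 camera calls.

## Task

The storage jars have just been washed and each has got another one's lid: put every lid on the jar of its own colour, fully seated and level. Raw meat has been handled here, so a lid that has to wait may be put down on the clean grey cutting board only, never on the worktop. Do not let the stoneware lids fall, and leave the jars and the things behind them standing where they are.

Things in the scene. Friction and masses are not known exactly. Their poses are not given: they have to be found in the camera images.
- jar_blue: round stoneware storage jar in dark blue glaze, empty and open at the top under its lid, 95 mm high to the rim, 99 mm wide at the bead below the rim; the rim is 96 mm across outside, the mouth in it 84 mm. Loose, about 0.55 kg. Origin: centre of its underside; z up along its axis.
- jar_yellow: round stoneware storage jar in mustard yellow glaze, empty and open at the top under its lid, 110 mm high to the rim, 99 mm wide at the bead below the rim; the rim is 96 mm across outside, the mouth in it 84 mm. Loose, about 0.55 kg. Origin: centre of its underside; z up along its axis.
- jar_red: round stoneware storage jar in dark red glaze, empty and open at the top under its lid, 125 mm high to the rim, 99 mm wide at the bead below the rim; the rim is 96 mm across outside, the mouth in it 84 mm. Loose, about 0.55 kg. Origin: centre of its underside; z up along its axis.
- lid_blue: dark blue stoneware lid of the dark blue jar, 98 mm wide, 44 mm high, 0.15 kg. From below: clay plug tapering from 66 to 77 mm wide (height 0 to 10 mm), flange that rests on a jar's rim (underside at 10 mm), low dome to 21 mm, upright round knob 23 to 25 mm thick (21 to 44 mm). The three lids differ only in colour. Origin: centre of the plug's underside, 10 mm below the rim when seated.
- lid_yellow: mustard yellow stoneware lid of the mustard yellow jar, 98 mm wide, 44 mm high, 0.15 kg. From below: clay plug tapering from 66 to 77 mm wide (height 0 to 10 mm), flange that rests on a jar's rim (underside at 10 mm), low dome to 21 mm, upright round knob 23 to 25 mm thick (21 to 44 mm). The three lids differ only in colour. Origin: centre of the plug's underside, 10 mm below the rim when seated.
- lid_red: dark red stoneware lid of the dark red jar, 98 mm wide, 44 mm high, 0.15 kg. From below: clay plug tapering from 66 to 77 mm wide (height 0 to 10 mm), flange that rests on a jar's rim (underside at 10 mm), low dome to 21 mm, upright round knob 23 to 25 mm thick (21 to 44 mm). The three lids differ only in colour. Origin: centre of the plug's underside, 10 mm below the rim when seated.
- board: clean grey plastic cutting board with a slotted handle, 240 x 208 mm, 8 mm thick, lying flat and not movable; a lid set down on it stands on its plug. Origin: centre of its underside; x along the 240 mm, z up. The slot lies near one end: keep to the middle.
- mug: green and white tea mug standing behind the work, 101 mm high, not part of the job. Origin: centre of its underside.
- honey: jar of honey with a grey metal lid, 71 mm wide, 110 mm high, standing behind the work, not part of the job. Origin: centre of its underside.
- spice: small glass spice jar with a green cap, 46 mm wide, 106 mm high, standing behind the work, not part of the job. Origin: centre of its underside.
There are look-alikes about, which are no part of the job. What is shaped like the lid_red but purple or turquoise is not meant.

How it is judged:
By the outcome, as a careful person would: the job done as asked, in the order asked, and still so for the second after the job is handed in, with the robot touching nothing.
It also fails if it takes over 90 s, if anything falls off the work surface, if the arm or the gripper's body presses on something with over 40 N, if the wrist force passes 120 N, or if a joint passes its speed limit or range.

## Working session

There is one attempt and no reset: what is moved stays moved. The work goes in short steps, Python scripts to look and compute and a tool call to move; the robot and the scene stay as the last step left them, time stands still between calls to the robot, and variables do not carry over. Pictures are saved under pics/ and viewed, about 12 in all and at most 16, crops included, and the job is handed in when it is done.

Besides the shell and the picture viewer there is one more tool, called in YAML: its name, and indented under it one key for each argument. arm_command: Moves the arm, as the interface text tells. Its arguments: {"type":"object","properties":{"moves":{"type":"array"},"force":{"type":"number"}},"required":["moves"]}

```bash
mkdir -p pics; python3 - <<'E'
from bench import arm
import cv2,numpy as np,pickle
s=arm.sense();print(s, arm.tcp_to_grasp)
d={}
for n in("scene","top"):
    c=arm.read_camera(n);d[n]=c
    cv2.imwrite(f"pics/{n}0.png",c["img"]);print(n,c["camera_matrix"],c["extrinsics"],[k for k in c])
pickle.dump(d,open("c0.pkl","wb"))
E
```

```text
{'time_s': 0.0, 'joint_pos': array([ 1.06068464e+00,  3.81171876e-01,  1.29825506e+00, -2.71282899e-05,
        1.46360234e+00, -2.15311213e-01]), 'joint_velocities': array([-5.95574844e-04,  5.15275544e-04,  4.45472398e-04, -1.45326016e-03,
        1.98145030e-03,  6.68595996e-05]), 'joint_torque': array([ 5.60285152e-04, -4.48453939e+01, -2.31274742e+01, -2.51497722e-04,
        4.80370276e-03,  3.77880639e-06]), 'tcp_pos': array([0.15966904, 0.52600435, 0.23072666]), 'orientation': array([-3.14018344e+00, -2.80590712e-04,  2.84679490e+00]), 'wrist_force': array([ 0.97705167, -0.4537629 ,  0.24980342]), 'moment': array([ 0.00707026, -0.02369504,  0.02626002]), 'finger_gap': 0.08525132036693875} 0.0187
scene [[440.0217216    0.         319.84070704]
 [  0.         440.0217216  243.40013287]
 [  0.           0.           1.        ]] [[ 0.50403419  0.61674856 -0.60462447  0.01390449]
 [-0.86347877  0.34459176 -0.36832177 -0.34228579]
 [-0.01881331  0.70772716  0.70623532  0.74792151]
 [ 0.          0.          0.          1.        ]] ['img', 'z_map', 'camera_matrix', 'extrinsics']
top [[620.45926503   0.         332.12344281]
 [  0.         620.45926503 238.28421092]
 [  0.           0.           1.        ]] [[-0.02810799  0.99167411 -0.1256678   0.40350501]
 [-0.99944873 -0.02565848  0.02106863  0.01325898]
 [ 0.01766877  0.12619072  0.99184864  1.46273977]
 [ 0.          0.          0.          1.        ]] ['img', 'z_map', 'camera_matrix', 'extrinsics']
```

View pics/scene0.png

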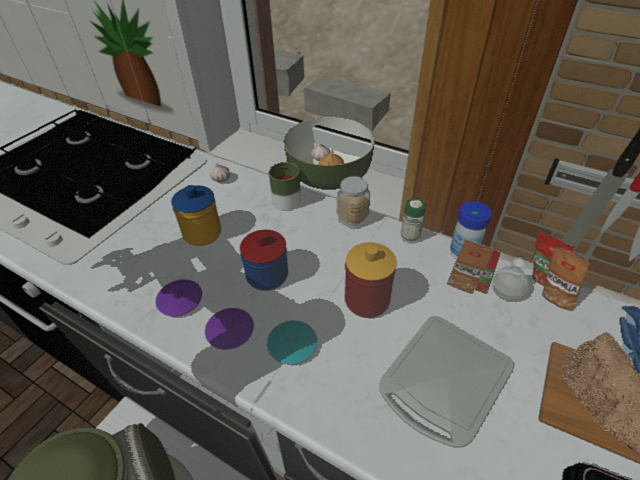

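View pics/top0.png

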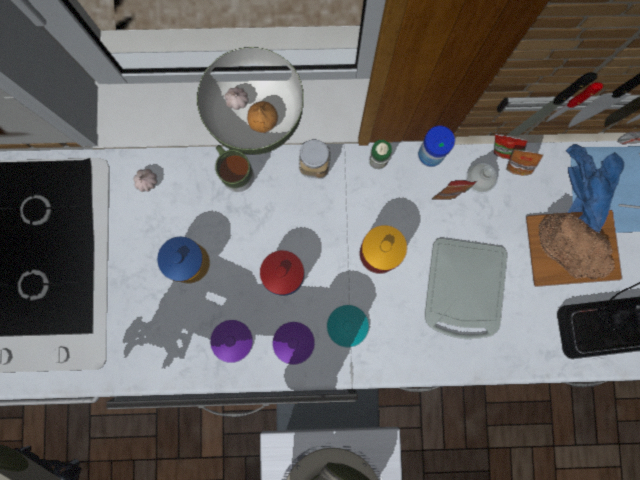

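Pictures so far: 2. In the top view, the lids on the jars are blue at (181,259), red at (282,272) and yellow at (383,248). The board is at (467,286). The look-alikes lying on the worktop are purple (232,341), purple (293,343) and turquoise (348,325). The jars beneath are yellow (left), blue (middle) and red (right). Only the lids on the jars have the glaze colours described, and I'll confirm that in a crop while measuring.

```bash
cat > h.py <<'E'
import cv2,numpy as np
HUE={"blue":[(100,118)],"yellow":[(18,30)],"red":[(0,6),(174,180)]}
def ray(c,u,v):
    K=c["camera_matrix"];E=c["extrinsics"]
    d=np.array([(u-K[0,2])/K[0,0],-(v-K[1,2])/K[1,1],-1.]);return E[:3,3],E[:3,:3]@d
def onplane(c,u,v,z):
    o,d=ray(c,u,v);return o+d*(z-o[2])/d[2]
def tri(a,b):
    (o1,d1),(o2,d2)=a,b
    t=np.linalg.lstsq(np.c_[d1,-d2],o2-o1,rcond=None)[0]
    p,q=o1+t[0]*d1,o2+t[1]*d2;return (p+q)/2,np.linalg.norm(p-q)
def cloud(c):
    v,u=np.mgrid[:480,:640];K=c["camera_matrix"];E=c["extrinsics"];z=c["z_map"]
    P=np.stack([(u-K[0,2])/K[0,0]*z,-(v-K[1,2])/K[1,1]*z,-z],-1)
    W=P@E[:3,:3].T+E[:3,3];W[z<=0]=np.nan;return W
def mask(c,name,smin=110):
    h=cv2.cvtColor(c["img"],cv2.COLOR_BGR2HSV)
    m=sum(cv2.inRange(h,(a,smin,40),(b,255,255)) for a,b in HUE[name])
    return cv2.morphologyEx(m,cv2.MORPH_OPEN,np.ones((3,3),np.uint8))
def circ(xy):
    A=np.c_[2*xy,np.ones(len(xy))];s=np.linalg.lstsq(A,(xy**2).sum(1),rcond=None)[0]
    return s[:2],np.sqrt(s[2]+s[:2]@s[:2])
def regions(c,name,amin=250):
    n,l,st,ce=cv2.connectedComponentsWithStats(mask(c,name))
    return [(l==i) for i in range(1,n) if st[i,4]>amin]
E
python3 - <<'E'
import pickle;from h import *
d=pickle.load(open("c0.pkl","rb"))
for n,c in d.items():
    W=cloud(c)
    for col in HUE:
        for m in regions(c,col):
            P=W[m];P=P[~np.isnan(P[:,2])];v,u=np.nonzero(m)
            if len(P)<50 or abs(P[:,1]).max()>.6: continue
            z=P[:,2];top=P[z>np.percentile(z,99)-.006] 
            (cx,cy),ax,an=cv2.fitEllipse(max(cv2.findContours(m.astype(np.uint8),0,1)[0],key=len))
            print(n,col,"px",u.mean().round(),v.mean().round(),m.sum(),"z pct",np.percentile(z,[1,50,90,99.5]).round(3),"top",top.mean(0).round(4),len(top),"med",np.median(P,0).round(3))
c=d["top"];W=cloud(c)
for u,v in((467,286),(467,250),(440,300),(490,260),(232,341),(348,325),(232,365)):print(u,v,W[v,u].round(3))
c=d["scene"];a=cv2.resize(c["img"][170:370,140:420],(784,560),interpolation=cv2.INTER_CUBIC)
cv2.imwrite("pics/crop1.png",a)
E
```

```text
scene blue px 192.0 199.0 851 z pct [0.113 0.118 0.133 0.146] top [0.5382 0.3162 0.1437] 57 med [0.533 0.309 0.118]
scene blue px 474.0 215.0 735 z pct [0.107 0.131 0.135 0.137] top [ 0.785  -0.2593  0.1327] 411 med [ 0.772 -0.261  0.131]
scene blue px 255.0 272.0 378 z pct [0.027 0.064 0.087 0.094] top [0.4619 0.088  0.0908] 34 med [0.461 0.087 0.064]
scene yellow px 200.0 225.0 1283 z pct [0.01  0.062 0.1   0.109] top [0.5133 0.2904 0.106 ] 99 med [0.511 0.283 0.062]
scene yellow px 371.0 261.0 1481 z pct [0.127 0.133 0.146 0.161] top [ 0.5503 -0.1271  0.1586] 111 med [ 0.543 -0.132  0.133]
scene red px 262.0 246.0 1175 z pct [0.097 0.103 0.118 0.131] top [0.505  0.0975 0.1287] 92 med [0.498 0.09  0.103]
scene red px 549.0 245.0 484 z pct [0.075 0.106 0.119 0.122] top [ 0.7926 -0.4243  0.1188] 90 med [ 0.792 -0.415  0.106]
scene red px 358.0 293.0 900 z pct [0.015 0.079 0.116 0.125] top [ 0.5071 -0.1287  0.1217] 67 med [ 0.506 -0.127  0.079]
top blue px 439.0 141.0 725 z pct [0.111 0.131 0.135 0.139] top [ 0.7817 -0.2614  0.1348] 246 med [ 0.783 -0.256  0.131]
top blue px 179.0 258.0 1477 z pct [0.11  0.118 0.123 0.148] top [0.5388 0.317  0.1443] 89 med [0.537 0.316 0.118]
top yellow px 384.0 247.0 1547 z pct [0.124 0.133 0.139 0.162] top [ 0.5499 -0.1281  0.1589] 91 med [ 0.549 -0.126  0.133]
top red px 585.0 94.0 339 z pct [0.263 0.329 0.363 0.367] top [ 0.8158 -0.5102  0.3634] 60 med [ 0.813 -0.503  0.329]
top red px 510.0 142.0 276 z pct [0.077 0.099 0.116 0.125] top [ 0.789  -0.4273  0.121 ] 15 med [ 0.787 -0.425  0.099]
top red px 282.0 272.0 1477 z pct [0.095 0.103 0.109 0.132] top [0.5042 0.0965 0.1293] 89 med [0.503 0.097 0.103]
467 286 [ 0.467 -0.332  0.007]
467 250 [ 0.552 -0.336  0.008]
440 300 [ 0.436 -0.266  0.011]
490 260 [ 0.526 -0.39   0.007]
232 341 [0.356 0.216 0.036]
348 325 [ 0.384 -0.047  0.045]
232 365 [0.3   0.222 0.   ]
```

View pics/crop1.png

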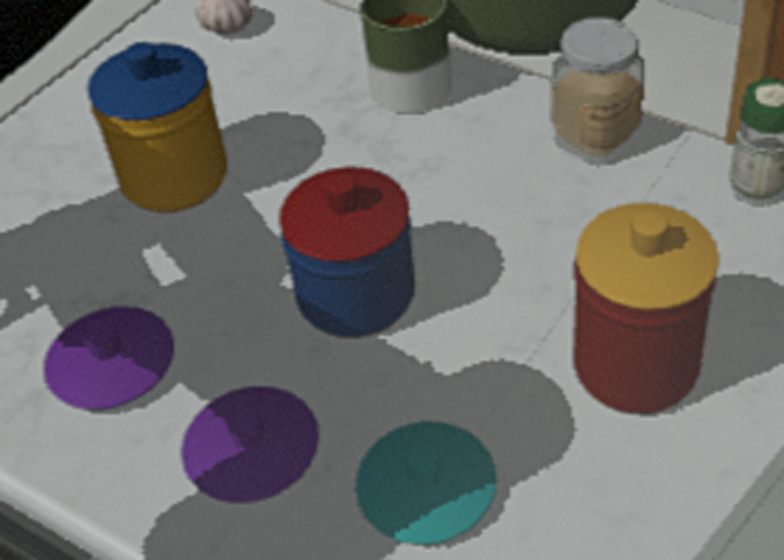

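Picture 3 confirms it. In the crop, the blue lid (148,80) is on the yellow jar, the red lid (345,212) on the blue jar and the yellow lid (648,250) on the red jar. The purple and turquoise ones lie loose on the worktop and are not meant. Both views agree on the knob tops:

| Lid | x | y | z |
|---|---|---|---|
| blue | .5385 | .3165 | .144 |
| red | .5045 | .097 | .129 |
| yellow | .550 | -.1275 | .159 |

The z values match each jar's rim height plus 34 mm. The plan is yellow lid to board, red to red jar, blue to blue jar, then yellow from the board to the yellow jar.

arm_command:
  moves:
    - [55,[18,-30,0],[0,0,0]]
    - [55,[39,-65,0],[0,0,0]]
    - [55,[60,-100,0],[0,0,0]]
    - [55,[80,-134,0],[0,0,0]]
    - [55,[100,-168,0],[0,0,0]]
    - [55,[120,-202,0],[0,0,0]]
    - [55,[140,-236,0],[0,0,0]]
    - [55,[160,-270,0],[0,0,0]]
    - [55,[180,-303,0],[0,0,0]]
    - [55,[200,-336,0],[0,0,0]]
    - [55,[217,-364,0],[0,0,0]]
    - [55,[230,-385,0],[0,0,0]]
  force: 40

```text
time_s: 1.1
tcp_pos: [0.3907, 0.1389, 0.2312]
orientation: [-3.141, -0.0, 2.845]
wrist_force: [-0.6, 0.3, 0.4]
finger_gap: 0.0553
```

arm_command:
  moves:
    - [55,[18,-30,0],[0,0,0]]
    - [55,[38,-64,0],[0,0,0]]
    - [55,[58,-98,0],[0,0,0]]
    - [55,[78,-132,0],[0,0,0]]
    - [55,[98,-166,0],[0,0,0]]
    - [55,[115,-195,0],[0,0,0]]
    - [55,[132,-225,0],[0,0,0]]
    - [55,[146,-248,0],[0,0,0]]
    - [55,[155,-261,0],[0,0,0]]
    - [55,[160,-268,0],[0,0,0]]
    - [55,[160,-268,0],[0,0,0]]
    - [55,[160,-268,0],[0,0,0]]

```text
time_s: 2.1
tcp_pos: [0.5494, -0.1262, 0.231]
orientation: [3.141, -0.001, 2.847]
wrist_force: [-0.4, 0.5, 0.1]
finger_gap: 0.0545
```

arm_command:
  moves:
    - [50,[1,-1,-15],[0,0,0]]
    - [50,[1,-1,-35],[0,0,0]]
    - [50,[1,-1,-55],[0,0,0]]
    - [50,[1,-1,-70],[0,0,0]]
    - [50,[1,-1,-80],[0,0,0]]
    - [50,[1,-1,-86],[0,0,0]]
    - [50,[1,-1,-91],[0,0,0]]
    - [50,[1,-1,-91],[0,0,0]]
    - [40,[1,-1,-91],[0,0,0]]
    - [30,[1,-1,-91],[0,0,0]]
    - [20,[1,-1,-91],[0,0,0]]
    - [20,[1,-1,-91],[0,0,0]]
  force: 40

```text
time_s: 3.1
tcp_pos: [0.5511, -0.1279, 0.1413]
orientation: [-3.141, 0.002, 2.847]
wrist_force: [-1.4, 0.6, 5.6]
finger_gap: 0.0229
```

arm_command:
  moves:
    - [15,[0,0,0],[0,0,0]]
    - [15,[0,0,0],[0,0,0]]
    - [15,[0,0,0],[0,0,0]]
    - [15,[0,0,1],[0,0,0]]
    - [15,[0,0,3],[0,0,0]]
    - [15,[0,0,6],[0,0,0]]
    - [15,[0,0,6],[0,0,0]]

```text
time_s: 3.68
tcp_pos: [0.5509, -0.1278, 0.1467]
orientation: [-3.141, 0.0, 2.847]
wrist_force: [0.0, 1.0, -0.8]
finger_gap: 0.0223
```

```bash
python3 - <<'E'
from bench import arm
import cv2,numpy as np
c=arm.read_camera("scene");cv2.imwrite("pics/g1.png",cv2.resize(c["img"][160:340,260:500],(720,540)));print(arm.sense()["wrist_force"],arm.sense()["tcp_pos"])
E
```

```text
[ 1.02932317  0.19141409 -1.52491038] [ 0.55086174 -0.12779496  0.14648335]
```

View pics/g1.png

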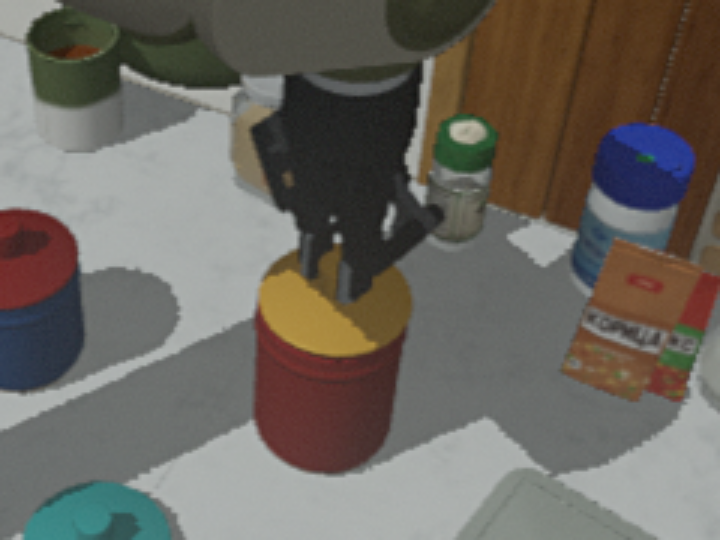

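Picture 4: the gripper holds the yellow lid's knob level at about (335,290), and the wrist carries 1.5 N, which is the lid's weight. Next I lift it and carry it to the board.

arm_command:
  moves:
    - [15,[0,0,6],[0,0,0]]
    - [15,[0,0,18],[0,0,0]]
    - [15,[0,0,34],[0,0,0]]
    - [15,[0,0,50],[0,0,0]]
    - [15,[-3,-10,58],[0,0,0]]
    - [15,[-10,-28,60],[0,0,0]]
    - [15,[-18,-52,60],[0,0,0]]
    - [15,[-26,-76,60],[0,0,0]]
    - [15,[-35,-100,60],[0,0,0]]
    - [15,[-44,-124,60],[0,0,0]]
    - [15,[-51,-146,60],[0,0,0]]
    - [15,[-58,-166,60],[0,0,0]]

```text
time_s: 4.73
tcp_pos: [0.4917, -0.2957, 0.2062]
orientation: [-3.141, -0.0, 2.846]
wrist_force: [-0.2, -0.4, -1.1]
finger_gap: 0.0226
```

arm_command:
  moves:
    - [15,[-6,-18,0],[0,0,0]]
    - [15,[-11,-30,-5],[0,0,0]]
    - [15,[-13,-36,-20],[0,0,0]]
    - [15,[-13,-36,-40],[0,0,0]]
    - [15,[-13,-36,-60],[0,0,0]]
    - [15,[-13,-36,-80],[0,0,0]]
    - [15,[-13,-36,-100],[0,0,0]]
    - [15,[-13,-36,-118],[0,0,0]]
    - [15,[-13,-36,-132],[0,0,0]]
    - [15,[-13,-36,-142],[0,0,0]]
    - [15,[-13,-36,-150],[0,0,0]]
    - [15,[-13,-36,-150],[0,0,0]]

```text
time_s: 5.73
tcp_pos: [0.4793, -0.3294, 0.0549]
orientation: [3.14, -0.002, 2.847]
wrist_force: [0.2, -0.5, -1.2]
finger_gap: 0.0223
```

```bash
python3 - <<'E'
from bench import arm
from h import *
print(arm.sense()["wrist_force"],arm.sense()["tcp_pos"])
for n in("scene","top"):
    c=arm.read_camera(n);W=cloud(c)
    b=W[240:335,425:510] if n=="top" else W[330:440,380:510]
    q=b[np.abs(b[...,2]-.008)<.012]; print("board z",np.median(q[:,2]),q.mean(0))
    for m in regions(c,"yellow"):
        P=W[m];P=P[~np.isnan(P[:,2])]
        if len(P)>50:print(n,np.median(P,0).round(3),np.percentile(P[:,2],[2,50,98]).round(3),m.sum())
    if n=="scene":cv2.imwrite("pics/b1.png",cv2.resize(c["img"][280:460,340:580],(720,540)))
E
```

```text
[ 0.15436558 -0.45743635 -1.19694078] [ 0.47925346 -0.32939235  0.05487008]
board z 0.007694048877182225 [ 0.43224817 -0.3286871   0.00569364]
scene [0.534 0.274 0.03 ] [0.01 0.03 0.06] 290
scene [ 0.466 -0.328  0.046] [0.041 0.046 0.074] 1603
board z 0.007547527901369366 [ 0.50437149 -0.27534789  0.00697259]
```

View pics/b1.png

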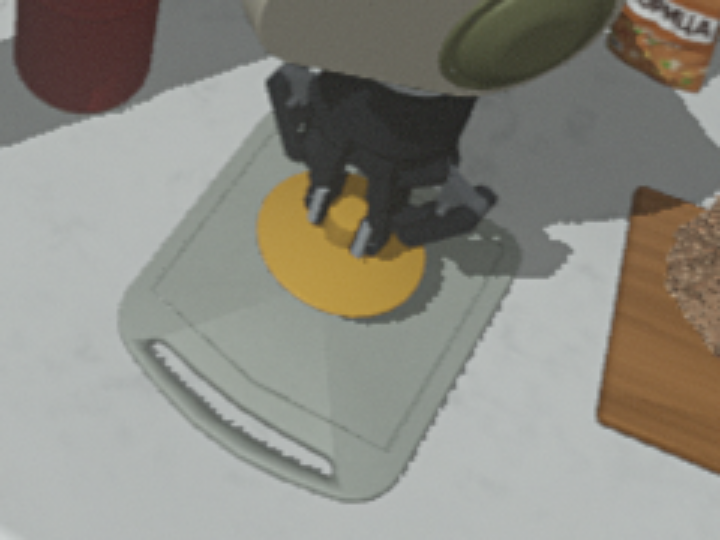

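Picture 5: the yellow lid hangs level over the middle of the board at (345,240), about 20 mm up and well clear of the slot.

arm_command:
  moves:
    - [15,[0,0,-6],[0,0,0]]
    - [15,[0,0,-12],[0,0,0]]
    - [15,[0,0,-15],[0,0,0]]
    - [15,[0,0,-17],[0,0,0]]
    - [15,[0,0,-18],[0,0,0]]
    - [15,[0,0,-19],[0,0,0]]
    - [15,[0,0,-20],[0,0,0]]
    - [15,[0,0,-20],[0,0,0]]

```text
time_s: 6.5
tcp_pos: [0.4798, -0.3297, 0.0363]
orientation: [-3.142, -0.0, 2.847]
wrist_force: [-0.3, -0.4, -0.9]
finger_gap: 0.0226
```

arm_command:
  moves:
    - [15,[0,0,-1],[0,0,0]]
    - [15,[0,0,-1],[0,0,0]]
    - [15,[0,0,-2],[0,0,0]]
    - [15,[0,0,-2],[0,0,0]]

```text
time_s: 6.83
tcp_pos: [0.4799, -0.3298, 0.0348]
orientation: [-3.141, 0.0, 2.847]
wrist_force: [-1.2, 0.1, 2.0]
finger_gap: 0.0228
```

arm_command:
  moves:
    - [26,[0,0,0],[0,0,0]]
    - [32,[0,0,0],[0,0,0]]
    - [40,[0,0,0],[0,0,0]]
    - [50,[0,0,0],[0,0,0]]
    - [50,[0,0,4],[0,0,0]]
    - [50,[0,0,14],[0,0,0]]
    - [50,[0,0,34],[0,0,0]]
    - [50,[0,0,64],[0,0,0]]
    - [50,[0,0,100],[0,0,0]]
    - [50,[0,0,140],[0,0,0]]
    - [50,[0,0,175],[0,0,0]]
    - [50,[0,0,196],[0,0,0]]

```text
time_s: 7.83
tcp_pos: [0.4802, -0.3301, 0.2357]
orientation: [-3.138, 0.006, 2.847]
wrist_force: [0.8, -0.1, 0.1]
finger_gap: 0.0497
```

```bash
cat > rim.py <<'E'
import sys
from h import *
def rim(c,xy,z):
    W=cloud(c);r=np.hypot(W[...,0]-xy[0],W[...,1]-xy[1])
    P=W[(r<.06)&(np.abs(W[...,2]-z)<.006)]
    zr=np.median(P[:,2]);ctr=np.array(xy)
    P=P[np.abs(P[:,2]-zr)<.0035][:,:2]
    # rays: inner and outer edges by angular bins -> circle fits
    for _ in range(3):
        d=P-ctr;a=((np.arctan2(d[:,1],d[:,0])+np.pi)/(2*np.pi)*36).astype(int)%36;R=np.hypot(*d.T)
        i=[np.flatnonzero(a==k) for k in range(36)];i=[k for k in i if len(k)>2]
        out=np.array([P[k[R[k].argmax()]] for k in i]);inn=np.array([P[k[R[k].argmin()]] for k in i])
        co,ro=circ(out);ci,ri=circ(inn);ctr=(co+ci)/2
    return len(P),len(i),zr,co,ro,ci,ri
E
python3 - <<'E'
from bench import arm
from rim import *
print(arm.sense()["tcp_pos"])
import pickle;d={}
for n in("top","scene"):
    c=arm.read_camera(n);d[n]=c;W=cloud(c)
    r=rim(c,(.550,-.1275),.125);print(n,r[:2],*[np.round(x,4) for x in r[2:]])
    for m in regions(c,"yellow"):
        P=W[m];P=P[~np.isnan(P[:,2])]
        if len(P)>50:
            t=P[P[:,2]>np.percentile(P[:,2],99)-.006];print(n,np.median(P,0).round(4),t.mean(0).round(4))
pickle.dump(d,open("c1.pkl","wb"))
a=d["scene"]["img"][220:450,320:530];cv2.imwrite("pics/r1.png",cv2.resize(a,None,fx=2.6,fy=2.6))
E
```

```text
[ 0.48021489 -0.33006816  0.23573505]
top (309, 36) 0.1242 [ 0.5491 -0.128 ] 0.0473 [ 0.5492 -0.1277] 0.0422
top [ 0.4931 -0.3081  0.0262] [ 0.4504 -0.217   0.4611]
scene (446, 36) 0.1242 [ 0.5504 -0.1265] 0.0476 [ 0.5511 -0.1263] 0.0418
scene [0.5109 0.2831 0.0621] [0.5125 0.2901 0.1061]
scene [ 0.4732 -0.3316  0.0266] [ 0.4795 -0.3297  0.0522]
```

View pics/r1.png

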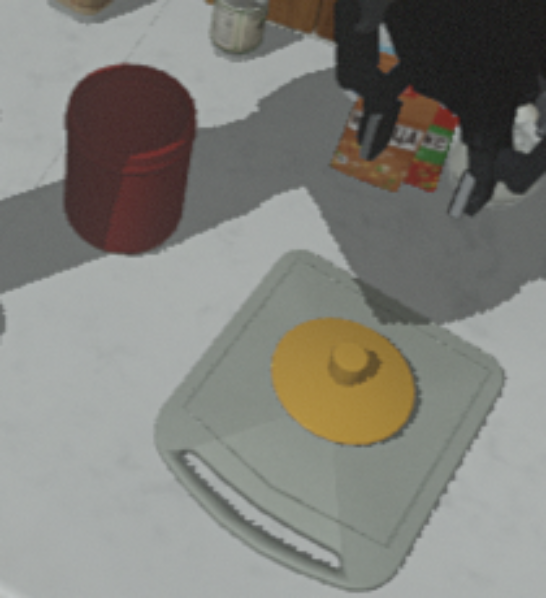

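Picture 6: the yellow lid stands level on the board at (350,380), knob top z .052. The red jar (130,150) is open with its rim centre at (.550,-.127), z .124. Next is the red lid.

arm_command:
  moves:
    - [50,[2,25,0],[0,0,0]]
    - [50,[4,60,0],[0,0,0]]
    - [50,[6,98,0],[0,0,0]]
    - [50,[8,136,0],[0,0,0]]
    - [50,[10,174,0],[0,0,0]]
    - [50,[12,212,0],[0,0,0]]
    - [50,[14,250,0],[0,0,0]]
    - [50,[16,288,0],[0,0,0]]
    - [50,[18,326,0],[0,0,0]]
    - [50,[20,360,0],[0,0,0]]
    - [50,[22,390,0],[0,0,0]]
    - [50,[24,412,0],[0,0,0]]

```text
time_s: 8.93
tcp_pos: [0.503, 0.0848, 0.23]
orientation: [3.141, -0.001, 2.848]
wrist_force: [0.8, 0.1, -0.7]
finger_gap: 0.0499
```

arm_command:
  moves:
    - [50,[0,10,0],[0,0,0]]
    - [50,[0,15,0],[0,0,0]]
    - [50,[0,15,-15],[0,0,0]]
    - [50,[0,15,-35],[0,0,0]]
    - [50,[0,15,-55],[0,0,0]]
    - [50,[0,15,-75],[0,0,0]]
    - [50,[0,15,-85],[0,0,0]]
    - [50,[0,15,-85],[0,0,0]]

```text
time_s: 9.6
tcp_pos: [0.5026, 0.0961, 0.1431]
orientation: [-3.14, -0.005, 2.845]
wrist_force: [-0.3, 0.3, -0.5]
finger_gap: 0.05
```

arm_command:
  moves:
    - [50,[1,0,-12],[0,0,0]]
    - [50,[1,0,-24],[0,0,0]]
    - [50,[1,0,-30],[0,0,0]]
    - [50,[1,0,-33],[0,0,0]]
    - [40,[1,0,-33],[0,0,0]]
    - [30,[1,0,-33],[0,0,0]]
    - [20,[1,0,-33],[0,0,0]]
    - [15,[1,0,-33],[0,0,0]]
    - [15,[1,0,-33],[0,0,0]]
    - [15,[1,0,-33],[0,0,0]]
    - [15,[1,0,-33],[0,0,0]]

```text
time_s: 10.52
tcp_pos: [0.5052, 0.0972, 0.1133]
orientation: [3.141, 0.002, 2.847]
wrist_force: [-1.7, 0.7, 6.4]
finger_gap: 0.0224
```

arm_command:
  moves:
    - [15,[0,0,1],[0,0,0]]
    - [15,[0,0,3],[0,0,0]]
    - [15,[0,0,6],[0,0,0]]
    - [15,[0,0,10],[0,0,0]]
    - [15,[0,0,10],[0,0,0]]

```text
time_s: 10.93
tcp_pos: [0.5051, 0.0973, 0.1231]
orientation: [3.141, 0.001, 2.847]
wrist_force: [0.2, 0.6, -2.0]
finger_gap: 0.0226
```

arm_command:
  moves:
    - [15,[0,0,8],[0,0,0]]
    - [15,[0,0,22],[0,0,0]]
    - [15,[0,0,40],[0,0,0]]
    - [15,[0,0,60],[0,0,0]]
    - [15,[0,0,78],[0,0,0]]
    - [15,[2,-10,90],[0,0,0]]
    - [15,[6,-30,95],[0,0,0]]
    - [15,[11,-55,95],[0,0,0]]
    - [15,[16,-80,95],[0,0,0]]
    - [15,[21,-106,95],[0,0,0]]
    - [15,[26,-132,95],[0,0,0]]
    - [15,[32,-158,95],[0,0,0]]

```text
time_s: 11.93
tcp_pos: [0.5367, -0.0619, 0.2179]
orientation: [3.142, 0.0, 2.847]
wrist_force: [0.8, -0.2, -1.8]
finger_gap: 0.0225
```

arm_command:
  moves:
    - [15,[4,-24,0],[0,0,0]]
    - [15,[8,-42,0],[0,0,0]]
    - [15,[11,-56,0],[0,0,0]]
    - [15,[13,-64,0],[0,0,0]]
    - [15,[13,-66,0],[0,0,0]]
    - [15,[13,-66,-12],[0,0,0]]
    - [15,[13,-66,-26],[0,0,0]]
    - [15,[13,-66,-40],[0,0,0]]
    - [15,[13,-66,-48],[0,0,0]]
    - [15,[13,-66,-48],[0,0,0]]
    - [15,[13,-66,-48],[0,0,0]]

```text
time_s: 12.85
tcp_pos: [0.5499, -0.1262, 0.1696]
orientation: [3.141, -0.0, 2.847]
wrist_force: [0.1, -0.2, -1.0]
finger_gap: 0.0224
```

```bash
cat > held.py <<'E'
import sys
from bench import arm
from h import *
def held(col,zmin,xy,pic,R=.08):
    print(arm.sense()["tcp_pos"].round(4),arm.sense()["wrist_force"].round(1))
    for n in("scene","top"):
        c=arm.read_camera(n);W=cloud(c)
        for m in regions(c,col,60):
            P=W[m];P=P[(P[:,2]>zmin)&(np.hypot(P[:,0]-xy[0],P[:,1]-xy[1])<R)]
            if len(P)<40:continue
            i=P[:,2]<np.percentile(P[:,2],70)
            A=np.c_[P[i,:2]-xy,np.ones(i.sum())]
            print(n,len(P),"med",np.median(P,0).round(4),"z",np.percentile(P[:,2],[2,50,98]).round(4),"x",np.percentile(P[:,0],[.5,99.5]).round(4),"y",np.percentile(P[:,1],[.5,99.5]).round(4))
        if n=="scene":
            p=np.linalg.inv(c["extrinsics"])@[*xy,zmin,1];K=c["camera_matrix"]
            u=int(K[0,2]-K[0,0]*p[0]/p[2]);v=int(K[1,2]+K[1,1]*p[1]/p[2])
            cv2.imwrite(f"pics/{pic}.png",cv2.resize(c["img"][max(v-75,0):v+75,u-90:u+90],None,fx=4,fy=4))
E
python3 -c "
from held import *
held('red',.13,(.55,-.127),'h1')"
```

```text
[ 0.5499 -0.1262  0.1696] [ 0.1 -0.2 -1. ]
scene 876 med [ 0.529  -0.1456  0.1583] z [0.1534 0.1583 0.1629] x [0.5029 0.5878] y [-0.1733 -0.0865]
top 396 med [ 0.5211 -0.1139  0.1587] z [0.1522 0.1587 0.1652] x [0.5024 0.5499] y [-0.1608 -0.085 ]
```

View pics/h1.png

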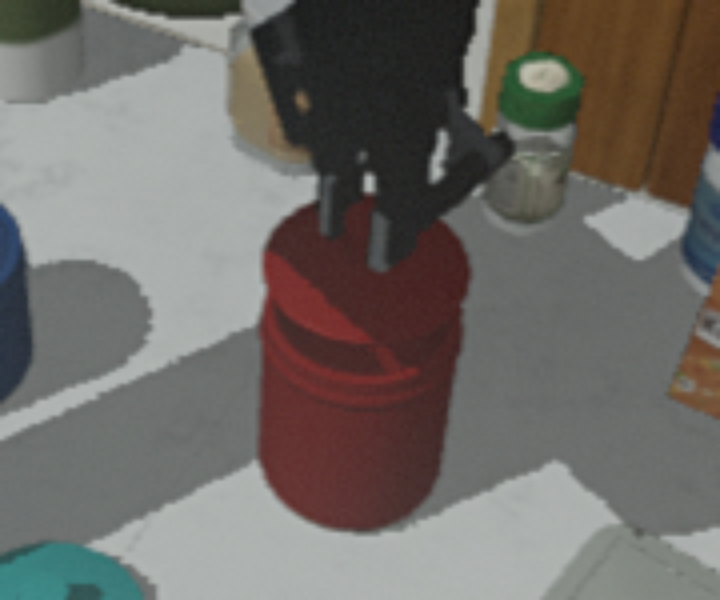

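Picture 7: the red lid is held level over the red jar at (365,270) and concentric with it, about 27 mm above its seat.

arm_command:
  moves:
    - [15,[0,-1,-5],[0,0,0]]
    - [15,[0,-1,-10],[0,0,0]]
    - [15,[0,-1,-14],[0,0,0]]
    - [15,[0,-1,-17],[0,0,0]]
    - [15,[0,-1,-20],[0,0,0]]
    - [15,[0,-1,-22],[0,0,0]]
    - [15,[0,-1,-24],[0,0,0]]
    - [15,[0,-1,-25],[0,0,0]]
    - [15,[0,-1,-26],[0,0,0]]
    - [15,[0,-1,-26],[0,0,0]]

```text
time_s: 13.78
tcp_pos: [0.5499, -0.1278, 0.1434]
orientation: [-3.142, 0.0, 2.847]
wrist_force: [0.6, 0.4, -2.1]
finger_gap: 0.0223
```

arm_command:
  moves:
    - [15,[0,0,-1],[0,0,0]]
    - [15,[0,0,-1],[0,0,0]]

```text
time_s: 13.95
tcp_pos: [0.5499, -0.1278, 0.1433]
orientation: [-3.141, 0.001, 2.847]
wrist_force: [-2.5, 0.7, 5.2]
finger_gap: 0.0224
```

arm_command:
  moves:
    - [26,[0,0,1],[0,0,0]]
    - [32,[0,0,1],[0,0,0]]
    - [40,[0,0,1],[0,0,0]]
    - [50,[0,0,1],[0,0,0]]
    - [50,[0,0,6],[0,0,0]]
    - [50,[0,0,18],[0,0,0]]
    - [50,[0,0,40],[0,0,0]]
    - [50,[0,0,65],[0,0,0]]
    - [50,[0,0,82],[0,0,0]]
    - [50,[0,10,88],[0,0,0]]
    - [50,[-1,40,90],[0,0,0]]
    - [50,[-2,76,90],[0,0,0]]

```text
time_s: 14.95
tcp_pos: [0.5477, -0.0516, 0.2323]
orientation: [-3.142, 0.0, 2.844]
wrist_force: [0.4, -0.7, 0.0]
finger_gap: 0.0496
```

arm_command:
  moves:
    - [50,[-1,36,0],[0,0,0]]
    - [50,[-2,74,0],[0,0,0]]
    - [50,[-3,112,0],[0,0,0]]
    - [50,[-4,150,0],[0,0,0]]
    - [50,[-5,188,0],[0,0,0]]
    - [50,[-6,226,0],[0,0,0]]
    - [50,[-7,264,0],[0,0,0]]
    - [50,[-8,300,0],[0,0,0]]
    - [50,[-8,330,0],[0,0,0]]
    - [50,[-9,352,0],[0,0,0]]
    - [50,[-9,368,-5],[0,0,0]]
    - [50,[-9,368,-20],[0,0,0]]

```text
time_s: 15.95
tcp_pos: [0.5385, 0.3196, 0.2129]
orientation: [3.139, 0.002, 2.85]
wrist_force: [0.6, -0.5, 0.4]
finger_gap: 0.05
```

```bash
python3 - <<'E'
from held import *
from rim import rim
held('red',.128,(.55,-.127),'h2')
for n in("scene","top"):
    c=arm.read_camera(n);r=rim(c,(.5045,.097),.095);print(n,r[:2],*[np.round(x,4) for x in r[2:]])
E
```

```text
[0.5385 0.3196 0.2129] [ 0.6 -0.5  0.4]
scene 1387 med [ 0.5407 -0.1316  0.133 ] z [0.1286 0.133  0.1596] x [0.5035 0.5943] y [-0.1742 -0.0837]
top 1383 med [ 0.5474 -0.1276  0.1332] z [0.1283 0.1332 0.1593] x [0.5022 0.5943] y [-0.1726 -0.0826]
scene (365, 36) 0.0943 [0.5058 0.0991] 0.0476 [0.5058 0.099 ] 0.0419
top (280, 36) 0.0948 [0.5042 0.0976] 0.0473 [0.5042 0.0978] 0.0425
```

View pics/h2.png

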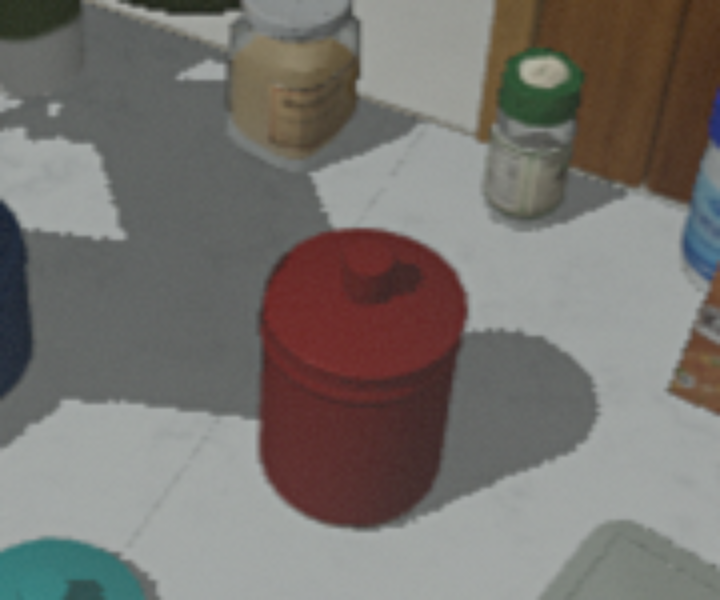

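Picture 8: the red lid is seated level on the red jar (365,300), knob top z .159 as before. The blue jar's rim centre is (.505,.098), z .0945. Next is the blue lid.

arm_command:
  moves:
    - [50,[0,0,-15],[0,0,0]]
    - [50,[0,0,-35],[0,0,0]]
    - [50,[0,0,-55],[0,0,0]]
    - [50,[0,0,-70],[0,0,0]]
    - [50,[0,0,-79],[0,0,0]]
    - [50,[0,0,-83],[0,0,0]]
    - [40,[0,0,-83],[0,0,0]]
    - [30,[0,0,-83],[0,0,0]]
    - [20,[0,0,-83],[0,0,0]]
    - [15,[0,0,-83],[0,0,0]]
    - [15,[0,0,-83],[0,0,0]]
    - [15,[0,0,-83],[0,0,0]]

```text
time_s: 17.15
tcp_pos: [0.5395, 0.3167, 0.1307]
orientation: [3.139, 0.003, 2.847]
wrist_force: [1.4, 2.6, 6.6]
finger_gap: 0.0225
```

arm_command:
  moves:
    - [15,[0,0,0],[0,0,0]]
    - [15,[0,0,1],[0,0,0]]
    - [15,[0,0,3],[0,0,0]]
    - [15,[0,0,6],[0,0,0]]
    - [15,[0,0,10],[0,0,0]]
    - [15,[0,0,10],[0,0,0]]

```text
time_s: 17.65
tcp_pos: [0.5389, 0.3162, 0.14]
orientation: [3.142, 0.0, 2.847]
wrist_force: [0.3, -0.4, -0.5]
finger_gap: 0.0226
```

arm_command:
  moves:
    - [15,[0,0,8],[0,0,0]]
    - [15,[0,0,22],[0,0,0]]
    - [15,[0,0,38],[0,0,0]]
    - [15,[0,0,54],[0,0,0]]
    - [15,[0,0,62],[0,0,0]]
    - [15,[-2,-10,64],[0,0,0]]
    - [15,[-5,-30,64],[0,0,0]]
    - [15,[-9,-56,64],[0,0,0]]
    - [15,[-13,-82,64],[0,0,0]]
    - [15,[-17,-108,64],[0,0,0]]
    - [15,[-21,-134,64],[0,0,0]]
    - [15,[-25,-160,64],[0,0,0]]

```text
time_s: 18.65
tcp_pos: [0.5127, 0.1545, 0.2026]
orientation: [-3.141, -0.001, 2.847]
wrist_force: [0.9, -0.4, -1.8]
finger_gap: 0.0225
```

arm_command:
  moves:
    - [15,[-4,-24,0],[0,0,0]]
    - [15,[-7,-42,0],[0,0,0]]
    - [15,[-9,-54,0],[0,0,0]]
    - [15,[-9,-58,-6],[0,0,0]]
    - [15,[-9,-58,-20],[0,0,0]]
    - [15,[-9,-58,-36],[0,0,0]]
    - [15,[-9,-58,-48],[0,0,0]]
    - [15,[-9,-58,-54],[0,0,0]]
    - [15,[-9,-58,-54],[0,0,0]]
    - [15,[-9,-58,-54],[0,0,0]]

```text
time_s: 19.48
tcp_pos: [0.5049, 0.0986, 0.1493]
orientation: [-3.142, -0.0, 2.847]
wrist_force: [0.0, 0.1, -1.4]
finger_gap: 0.0224
```

```bash
python3 - <<'E'
from held import *
from rim import rim
held('blue',.105,(.505,.098),'h3')
for n in("scene","top"):
    c=arm.read_camera(n);r=rim(c,(.5385,.3165),.110);print(n,r[:2],*[np.round(x,4) for x in r[2:]])
E
```

```text
[0.5049 0.0986 0.1493] [ 0.   0.1 -1.4]
scene 791 med [0.4897 0.0918 0.1368] z [0.132  0.1368 0.1453] x [0.458  0.5493] y [0.0604 0.1436]
top 146 med [0.4653 0.1012 0.1352] z [0.1286 0.1352 0.2876] x [0.4569 0.4728] y [0.0778 0.1268]
scene (302, 36) 0.109 [0.5401 0.3185] 0.0477 [0.5399 0.3188] 0.0419
top (298, 36) 0.1092 [0.5386 0.3174] 0.0476 [0.5387 0.3175] 0.042
```

View pics/h3.png

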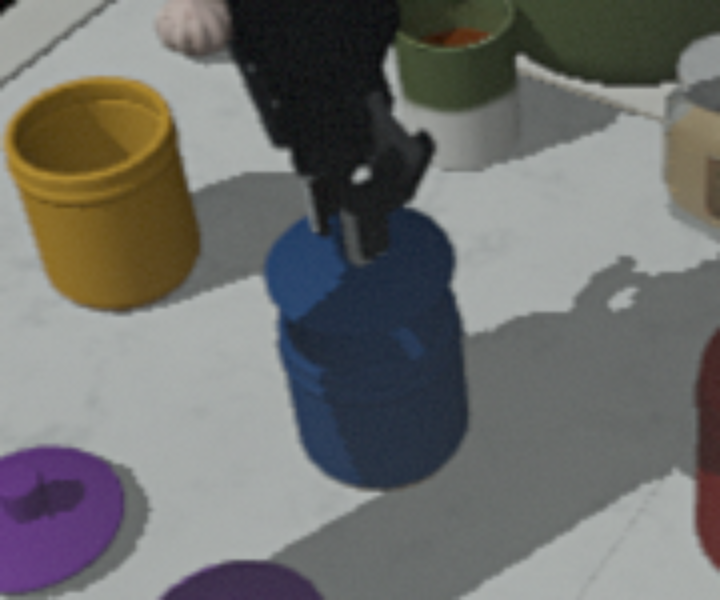

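Picture 9: the blue lid hangs level over the open blue jar at (360,270). The yellow jar (100,190) is open with its rim centre at (.539,.318), z .109.

arm_command:
  moves:
    - [15,[0,0,-8],[0,0,0]]
    - [15,[0,0,-15],[0,0,0]]
    - [15,[0,0,-19],[0,0,0]]
    - [15,[0,0,-23],[0,0,0]]
    - [15,[0,0,-26],[0,0,0]]
    - [15,[0,0,-29],[0,0,0]]
    - [15,[0,0,-31],[0,0,0]]
    - [15,[0,0,-33],[0,0,0]]
    - [15,[0,0,-33],[0,0,0]]

```text
time_s: 20.43
tcp_pos: [0.5047, 0.0982, 0.116]
orientation: [-3.142, -0.0, 2.847]
wrist_force: [0.3, 0.2, -1.9]
finger_gap: 0.0225
```

arm_command:
  moves:
    - [15,[0,0,-1],[0,0,0]]
    - [15,[0,0,-1],[0,0,0]]

```text
time_s: 20.6
tcp_pos: [0.5049, 0.0983, 0.1157]
orientation: [3.141, 0.001, 2.847]
wrist_force: [-1.4, 0.9, 1.9]
finger_gap: 0.0223
```

arm_command:
  moves:
    - [26,[0,0,0],[0,0,0]]
    - [32,[0,0,0],[0,0,0]]
    - [40,[0,0,0],[0,0,0]]
    - [50,[0,0,0],[0,0,0]]
    - [50,[0,0,6],[0,0,0]]
    - [50,[0,0,20],[0,0,0]]
    - [50,[0,0,45],[0,0,0]]
    - [50,[0,0,75],[0,0,0]]
    - [50,[0,0,100],[0,0,0]]
    - [50,[0,-10,112],[0,0,0]]
    - [50,[-2,-40,115],[0,0,0]]
    - [50,[-4,-76,115],[0,0,0]]

```text
time_s: 21.6
tcp_pos: [0.501, 0.0226, 0.2322]
orientation: [3.141, 0.003, 2.85]
wrist_force: [0.7, 0.6, 0.5]
finger_gap: 0.0499
```

arm_command:
  moves:
    - [50,[-2,-36,0],[0,0,0]]
    - [50,[-4,-74,0],[0,0,0]]
    - [50,[-6,-112,0],[0,0,0]]
    - [50,[-8,-150,0],[0,0,0]]
    - [50,[-10,-188,0],[0,0,0]]
    - [50,[-12,-226,0],[0,0,0]]
    - [50,[-14,-264,0],[0,0,0]]
    - [50,[-16,-296,0],[0,0,0]]
    - [50,[-18,-322,0],[0,0,0]]
    - [50,[-20,-340,0],[0,0,0]]
    - [50,[-21,-352,-10],[0,0,0]]
    - [50,[-21,-352,-30],[0,0,0]]

```text
time_s: 22.6
tcp_pos: [0.48, -0.3324, 0.2014]
orientation: [-3.139, 0.004, 2.845]
wrist_force: [0.1, 0.7, -0.3]
finger_gap: 0.0501
```

```bash
python3 - <<'E'
from held import *
held('blue',.098,(.505,.098),'h4')
E
```

```text
[ 0.48   -0.3324  0.2014] [ 0.1  0.7 -0.3]
scene 1054 med [0.4953 0.0919 0.1031] z [0.0988 0.1031 0.1298] x [0.4583 0.5494] y [0.051  0.1409]
top 1333 med [0.5012 0.0967 0.1032] z [0.0984 0.1032 0.1304] x [0.4581 0.5486] y [0.0522 0.1404]
```

View pics/h4.png

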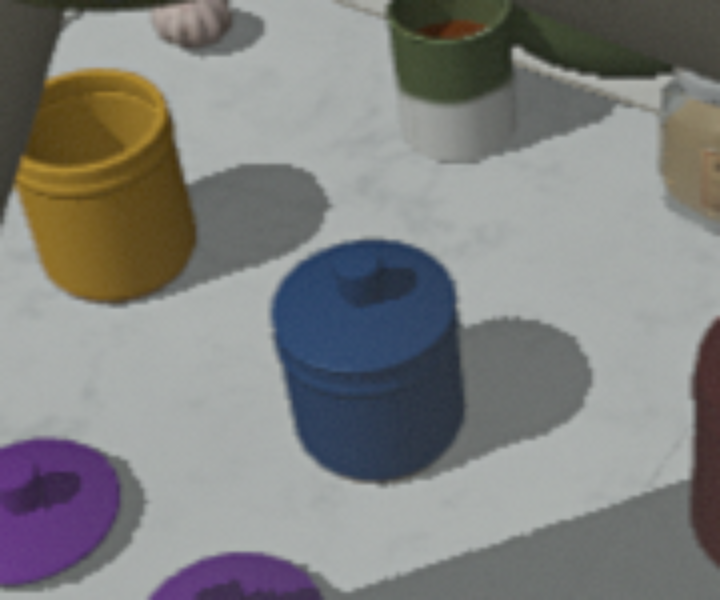

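Picture 10: the blue lid is seated level on the blue jar (370,310), z .103 with the knob top at .130. Last is the yellow lid on the board.

arm_command:
  moves:
    - [50,[0,0,-20],[0,0,0]]
    - [50,[0,0,-45],[0,0,0]]
    - [50,[0,0,-75],[0,0,0]]
    - [50,[0,0,-105],[0,0,0]]
    - [50,[0,0,-130],[0,0,0]]
    - [50,[0,0,-148],[0,0,0]]
    - [50,[0,0,-158],[0,0,0]]
    - [50,[0,0,-163],[0,0,0]]
    - [40,[0,0,-163],[0,0,0]]
    - [30,[0,0,-163],[0,0,0]]
    - [20,[0,0,-163],[0,0,0]]
    - [15,[0,0,-163],[0,0,0]]

```text
time_s: 23.7
tcp_pos: [0.4804, -0.3301, 0.0389]
orientation: [-3.14, 0.002, 2.847]
wrist_force: [0.6, 2.1, 6.2]
finger_gap: 0.0227
```

arm_command:
  moves:
    - [15,[0,0,0],[0,0,0]]
    - [15,[0,0,0],[0,0,0]]
    - [15,[0,0,0],[0,0,0]]
    - [15,[0,0,1],[0,0,0]]
    - [15,[0,0,3],[0,0,0]]
    - [15,[0,0,6],[0,0,0]]
    - [15,[0,0,10],[0,0,0]]
    - [15,[0,0,10],[0,0,0]]

```text
time_s: 24.37
tcp_pos: [0.48, -0.33, 0.0482]
orientation: [-3.141, 0.001, 2.847]
wrist_force: [0.2, -0.4, 0.0]
finger_gap: 0.0225
```

arm_command:
  moves:
    - [15,[0,0,8],[0,0,0]]
    - [15,[0,0,24],[0,0,0]]
    - [15,[0,0,44],[0,0,0]]
    - [15,[0,0,68],[0,0,0]]
    - [15,[0,0,92],[0,0,0]]
    - [15,[0,0,116],[0,0,0]]
    - [15,[0,0,140],[0,0,0]]
    - [15,[0,0,160],[0,0,0]]
    - [15,[0,0,172],[0,0,0]]
    - [15,[0,0,178],[0,0,0]]
    - [15,[0,8,178],[0,0,0]]
    - [15,[2,26,178],[0,0,0]]

```text
time_s: 25.37
tcp_pos: [0.4813, -0.3042, 0.2245]
orientation: [3.142, -0.001, 2.845]
wrist_force: [0.1, -0.2, -2.0]
finger_gap: 0.0226
```

```bash
python3 -c "
from held import *
held('yellow',.18,(.48,-.304),'h5')"
```

```text
[ 0.4813 -0.3042  0.2245] [ 0.1 -0.2 -2. ]
scene 2053 med [ 0.4684 -0.3052  0.212 ] z [0.2072 0.212  0.2389] x [0.4345 0.5252] y [-0.3508 -0.2585]
top 175 med [ 0.451  -0.3072  0.2128] z [0.2058 0.2128 0.3619] x [0.4367 0.4693] y [-0.332  -0.2724]
```

arm_command:
  moves:
    - [15,[2,25,0],[0,0,0]]
    - [15,[4,52,0],[0,0,0]]
    - [15,[7,80,0],[0,0,0]]
    - [15,[10,108,0],[0,0,0]]
    - [15,[13,136,0],[0,0,0]]
    - [15,[16,164,0],[0,0,0]]
    - [15,[18,192,0],[0,0,0]]
    - [15,[21,220,0],[0,0,0]]
    - [15,[23,248,0],[0,0,0]]
    - [15,[26,276,0],[0,0,0]]
    - [15,[28,304,0],[0,0,0]]
    - [15,[31,332,0],[0,0,0]]

```text
time_s: 26.47
tcp_pos: [0.5123, 0.0297, 0.2245]
orientation: [-3.141, -0.002, 2.847]
wrist_force: [0.6, -0.4, -1.6]
finger_gap: 0.0219
```

arm_command:
  moves:
    - [15,[3,28,0],[0,0,0]]
    - [15,[5,56,0],[0,0,0]]
    - [15,[8,84,0],[0,0,0]]
    - [15,[10,112,0],[0,0,0]]
    - [15,[13,140,0],[0,0,0]]
    - [15,[15,168,0],[0,0,0]]
    - [15,[18,196,0],[0,0,0]]
    - [15,[20,224,0],[0,0,0]]
    - [15,[22,250,0],[0,0,0]]
    - [15,[24,272,0],[0,0,0]]
    - [15,[26,286,0],[0,0,0]]
    - [15,[26,290,0],[0,0,0]]

```text
time_s: 27.47
tcp_pos: [0.5383, 0.3201, 0.2239]
orientation: [-3.141, -0.002, 2.849]
wrist_force: [-0.6, 0.7, -1.8]
finger_gap: 0.0223
```

arm_command:
  moves:
    - [15,[0,0,-10],[0,0,0]]
    - [15,[0,0,-26],[0,0,0]]
    - [15,[0,0,-42],[0,0,0]]
    - [15,[0,0,-54],[0,0,0]]
    - [15,[0,0,-58],[0,0,0]]
    - [15,[0,0,-58],[0,0,0]]
    - [15,[0,0,-58],[0,0,0]]

```text
time_s: 28.05
tcp_pos: [0.539, 0.3176, 0.1675]
orientation: [-3.142, 0.0, 2.846]
wrist_force: [0.6, -0.6, -1.3]
finger_gap: 0.0224
```

```bash
python3 -c "
from held import *
held('yellow',.125,(.539,.317),'h6')"
```

```text
[0.539  0.3176 0.1675] [ 0.6 -0.6 -1.3]
scene 798 med [0.5271 0.3051 0.1549] z [0.1491 0.1549 0.1658] x [0.4912 0.5821] y [0.2698 0.3603]
top 346 med [0.5503 0.2826 0.1538] z [0.1464 0.1538 0.4192] x [0.5036 0.5806] y [0.2449 0.3037]
top 85 med [0.503  0.3378 0.1535] z [0.1471 0.1535 0.3129] x [0.4943 0.513 ] y [0.2995 0.3546]
```

View pics/h6.png

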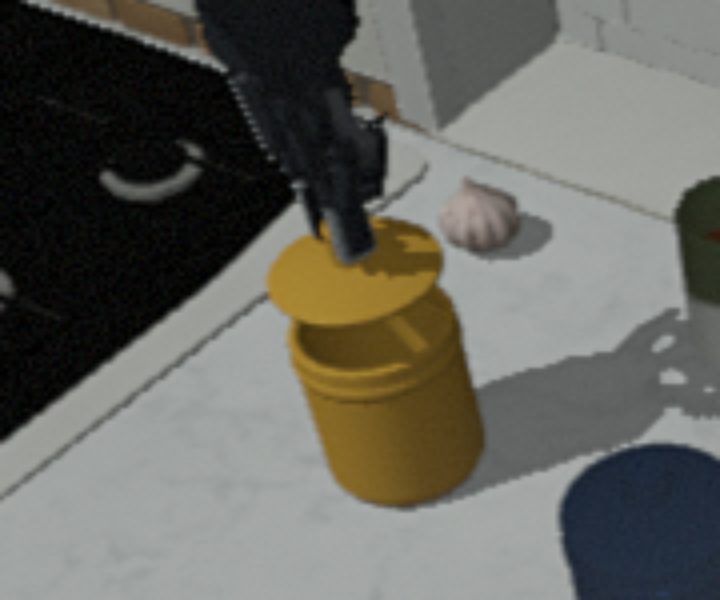

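Picture 11: the yellow lid hangs level over the yellow jar's mouth at (355,270), about 37 mm above its seat.

arm_command:
  moves:
    - [15,[0,0,-8],[0,0,0]]
    - [15,[0,0,-15],[0,0,0]]
    - [15,[0,0,-20],[0,0,0]]
    - [15,[0,0,-24],[0,0,0]]
    - [15,[0,0,-27],[0,0,0]]
    - [15,[0,0,-30],[0,0,0]]
    - [15,[0,0,-33],[0,0,0]]
    - [15,[0,0,-35],[0,0,0]]
    - [15,[0,0,-36],[0,0,0]]
    - [15,[0,0,-36],[0,0,0]]

```text
time_s: 28.98
tcp_pos: [0.5387, 0.3183, 0.1311]
orientation: [-3.141, -0.0, 2.847]
wrist_force: [0.5, -0.3, -1.5]
finger_gap: 0.0224
```

arm_command:
  moves:
    - [15,[0,0,-1],[0,0,0]]
    - [15,[0,0,-1],[0,0,0]]

```text
time_s: 29.15
tcp_pos: [0.5389, 0.3183, 0.1305]
orientation: [3.141, 0.0, 2.847]
wrist_force: [-0.6, -0.1, -2.0]
finger_gap: 0.0224
```

arm_command:
  moves:
    - [15,[0,0,-1],[0,0,0]]
    - [15,[0,0,-1],[0,0,0]]

```text
time_s: 29.32
tcp_pos: [0.539, 0.3183, 0.1304]
orientation: [3.141, 0.001, 2.847]
wrist_force: [-1.9, -0.6, 5.2]
finger_gap: 0.0222
```

Contact, with the lid seated at the expected height. I'll release it, lift, and move clear for the final check.

arm_command:
  moves:
    - [26,[0,0,1],[0,0,0]]
    - [32,[0,0,1],[0,0,0]]
    - [40,[0,0,1],[0,0,0]]
    - [50,[0,0,1],[0,0,0]]
    - [50,[0,0,6],[0,0,0]]
    - [50,[0,0,18],[0,0,0]]
    - [50,[0,0,40],[0,0,0]]
    - [50,[0,0,70],[0,0,0]]
    - [50,[0,0,95],[0,0,0]]
    - [50,[-20,5,110],[0,0,0]]
    - [50,[-50,15,115],[0,0,0]]
    - [50,[-85,25,115],[0,0,0]]

```text
time_s: 30.32
tcp_pos: [0.4541, 0.3433, 0.2459]
orientation: [3.139, 0.003, 2.845]
wrist_force: [-0.7, 0.7, 0.2]
finger_gap: 0.0501
```

arm_command:
  moves:
    - [50,[-35,15,0],[0,0,0]]
    - [50,[-70,35,0],[0,0,0]]
    - [50,[-105,55,0],[0,0,0]]
    - [50,[-140,75,0],[0,0,0]]
    - [50,[-170,95,0],[0,0,0]]
    - [50,[-200,115,0],[0,0,0]]
    - [50,[-230,135,0],[0,0,0]]
    - [50,[-255,150,0],[0,0,0]]
    - [50,[-270,160,0],[0,0,0]]
    - [50,[-270,160,0],[0,0,0]]
    - [50,[-270,160,0],[0,0,0]]

```text
time_s: 31.23
tcp_pos: [0.1833, 0.5035, 0.2446]
orientation: [3.141, 0.0, 2.849]
wrist_force: [0.7, -0.1, -0.7]
finger_gap: 0.0499
```

```bash
python3 - <<'E'
from held import *
for col,z,xy in(("yellow",.113,(.539,.318)),("blue",.098,(.505,.098)),("red",.128,(.55,-.127))):
    print(col);held(col,z,xy,"f_"+col)
    for n in("scene","top"):
        W=cloud(arm.read_camera(n));r=np.hypot(W[...,0]-xy[0],W[...,1]-xy[1])
        P=W[(r<.044)&(r>.02)&(W[...,2]>z-.003)&(W[...,2]<z+.02)]
        R=np.hypot(*(P[:,:2]-xy).T)
        a=np.linalg.lstsq(np.c_[P[:,:2]-xy,R,R*0+1],P[:,2],rcond=None)[0];print("tilt deg",np.degrees(a[:2]).round(2))
cv2.imwrite("pics/final.png",arm.read_camera("scene")["img"])
E
```

```text
yellow
[0.1833 0.5035 0.2446] [ 0.7 -0.1 -0.7]
scene 880 med [0.5306 0.3093 0.1184] z [0.1136 0.1184 0.1446] x [0.4917 0.5834] y [0.271  0.3623]
top 1391 med [0.5359 0.3142 0.1184] z [0.1133 0.1184 0.1447] x [0.4918 0.5816] y [0.2705 0.3619]
tilt deg [0.04 0.35]
tilt deg [-0.56 -0.13]
blue
[0.1848 0.5028 0.2444] [-0.2 -0.1  0.4]
scene 1070 med [0.4955 0.092  0.1032] z [0.0987 0.1032 0.1298] x [0.4581 0.5501] y [0.0513 0.1419]
top 1362 med [0.5026 0.0966 0.1032] z [0.0984 0.1032 0.1302] x [0.4581 0.5489] y [0.0506 0.1425]
tilt deg [0.64 0.27]
tilt deg [-0.88 -0.31]
red
[0.1844 0.503  0.2443] [-0.5 -0.4  0.5]
scene 1352 med [ 0.5404 -0.1313  0.1331] z [0.1285 0.1331 0.1596] x [0.5037 0.595 ] y [-0.1739 -0.0837]
top 1374 med [ 0.5473 -0.1277  0.1332] z [0.1284 0.1332 0.1601] x [0.5027 0.5942] y [-0.1737 -0.0829]
tilt deg [ 0.34 -0.07]
tilt deg [-0.76 -0.86]
```

View pics/final.png

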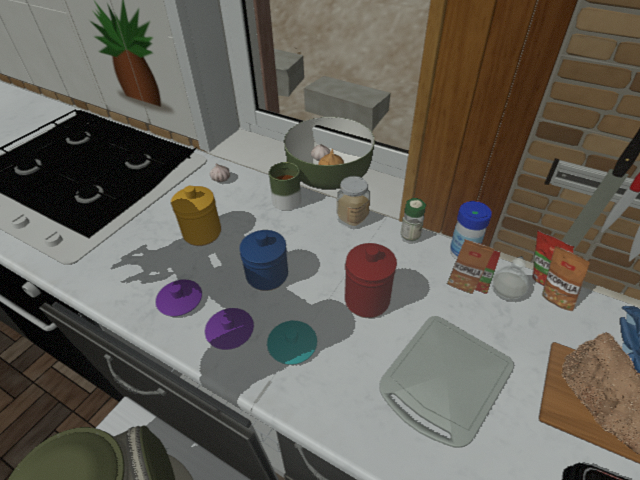

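Picture 12: the yellow (195,212), blue (264,258) and red (370,278) jars each wear their own lid. The mug, honey and spice jar are unmoved and the board is empty.

```bash
python3 -c "
from bench import arm
print(arm.job_done())"
```

```text
the job is handed in; nothing more can be done
None
```

Every lid is now on the jar of its own colour, and the job was handed in at about 32 s of the 90 s allowed. The yellow lid waited on the cutting board while I moved the red and then the blue lid, and then went onto the yellow jar. No lid was dropped or touched the worktop.

- **Seating:** in the last check, knob tops stood at 0.145 m (yellow), 0.130 m (blue) and 0.160 m (red). Each matches its jar's rim height plus 34 mm, so all three are fully seated.
- **Level:** the fitted tilts were all under 1.2°. The two cameras disagreed on the direction of tilt, so I read this as measurement noise.
- **Surroundings:** the jars, mug, honey, spice jar and the purple and turquoise look-alike lids appear in the same places as in the first picture, and the board is empty.
- **Disagreements:** the two cameras differed by 1–2 mm on the rim centres, which is within the stated calibration. The wrist force readings I saw stayed below about 7 N. No check failed.

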